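# Switch on the guarded bench supply

### The arm

A 6-joint arm with a two-finger parallel gripper is mounted at the origin on a cart in front of the work surface, level with it; the furniture and walls round the work are solid. World frame = base frame: x ahead of the robot, y to its left, z up, the work surface at z = 0. Lengths are in mm, angles in rad, forces in N, time in s.
With the tool pointing down it reaches from about 350 to 875 mm from the base axis. Payload 4.2 kg.
Tool frame: the origin (TCP) lies at the very end of the fingers, on their centre line; the grasp point (between the pads) lies arm.grip_depth behind it (arm.grip_depth is the distance from the TCP to the grasp point, in mm); z points along the fingers, y is the direction in which the jaws open and shut (so a half turn about z gives the same grasp; the last joint's range is limited). The gripper opens to 85 mm and grips with 20 to 120 N. Pads are 22 mm wide; open, the fingers measure 114 mm over their backs; the gripper's body (76 mm by 85 mm) begins 54 mm behind the grasp point. The pads swing forward as they close: fully open they stand 13 mm farther back than shut.
Start: joints at [-1.078, 0.385, 0.008, 0, -1.194, -0.259], TCP at [144.815, -607.97, 204.812] pointing down, gripper open.
Joint ranges: [-3.14, 3.14], [-1.21, 2.06], [-1.07, 1.41], [-3.16, 2.05], [-2.99, -0.16], [-3.1, 3.1]. Speed limits (rad/s): [2.79, 2.79, 3.14, 3.14, 3.14, 3.14].

### API

Orientations are given as a unit quaternion [x, y, z, w].
In Python, from bench import arm, optics, workorder gives the robot as it stands. The module is installed in compiled form; this text tells all that it offers.
- The arm moves only by the tool play_rows, never from a script. Its arguments are lists of equal length, an entry for each row: "travel": the shift along the tool's x, y, z in m, a list of three; "rotation": the turn, a rotation vector about the tool's x, y, z in rad, a list of three; "grip": the opening, from 0 (shut) to 1 (fully open). In form: {"travel": [[x, y, z], ...], "rotation": [[rx, ry, rz], ...], "grip": [grip, ...]}. A call has 1 to 12 rows; each row shifts and turns the commanded pose from where the row before left it, along the tool's axes as they then stand; what a row does not reach is not made up. A row lasts 1/12 s, in which the tool goes at most 41.7 mm and 7.16 degrees, less where a joint would pass 70% of its speed; a pose out of reach is approached as far as the arm can. A call is refused whole if a number of a shift passes 0.0417 or a number of a turn 0.125, either way. A call with a gripper value outside its range is refused whole. The fingers move at their own pace and stop on an object; the grip force is fixed at half the most. Time passes only in rows, so rows that do not move let the fingers close. It gives the time, the measured TCP pose, the force and the opening at its end, in the units of the state.
- arm.read_state(): the state, without advancing time (a new reading comes with each control period).
- optics.get_image(name): name is "scene" or "side" or "wrist"; returns a dict with "image" (400x640x3 uint8, blue, green, red), "depth" (400x640 float32, mm along the optical axis (not along the pixel's ray), 0 where there is no reading), "camera_matrix" (3x3 intrinsics, pixels), "k1" (the pictures are not rectified: a ray, as slopes to the right and down, at radius r is drawn at 1 + k1 r^2 times it, then the intrinsics apply), "R" (3x3) and "t" (3): a world point X has camera coordinates R X + t; the wrist camera has in their place "hand_eye" (4x4, takes a point from camera to tool coordinates, whose origin is the TCP and whose axes are the flange's). Camera axes: x right, y down, z forward; pixel columns grow to the right and rows downward; lengths in mm; the calibration is good to about 2 mm. A picture is of the moment at which its call begins: read the wrist's pose just before it.
- workorder.job_done(): hands the job in, once; it reports no verdict.
The state is a dict: "clock": time; "joints": joint angles; "joint_vel": joint speeds; "joint_efforts": joint torques, N m; "position": TCP position; "ee_rot": TCP orientation; "contact_force": force on the tool from outside, world axes, zero at the start; "wrist_torque": the same for the moment, N m; "gripper_width": finger opening in mm.
Only numpy, scipy, OpenCV 4.12 (cv2) and the standard library are available. Lean on these libraries where they do the work, as an engineer would, in place of code of your own. Each camera call takes 0.05 s, during which the arm holds its last target. There are 200 camera calls.

### The job

Switch on the bench switch box that carries the dome-shaped lamp: push its spring guard up with a finger, flip the toggle beneath it over toward the hinge as far as it goes, then draw the finger out so that the guard drops shut over it. Leave the other box's guard and switch alone, and do not pick up or shift the loose things standing around.

Things in the scene. Friction and masses are not known exactly. Their poses are not given: they have to be found in the camera images.
- lamp_station: The box to switch on: grey box bolted down, 120 x 120 x 45 mm, flat panel top at z = 45; steel foot 146 mm wide in y. White dome lamp in a black ring, 22 mm across, 24 high, at x = +36, y = +40. Origin: centre of underside; +x points from the guard's free front edge to its hinge (away from the robot within 20 deg), z up. Toggle pivot at x = -6, y = 0, z = 45. The boxes differ only in this.
- lamp_guard (a joint): black cap over the toggle, 46 mm wide, top at box z = 83, open below z = 62; along its front a steel roller bar, 10 mm thick, 39 long, that turns freely. 0 = shut, grows as the front swings up and back, stop 1.5 rad; a light spring always shuts it. An upright finger pushed level along +x at the bar, tip 8 to 17 mm above the panel, lifts it with 1 to 3 N: the bar rolls up the finger.
- lamp_toggle (a joint): steel bat toggle, 31 mm long, 5 to 8 thick. 0 = off, leaning 0.35 rad to box -x; 0.7 = on, leaning 0.35 to +x (hinge side). Stiff: stays where left, has hard stops; 1 to 4 N moves it. Clears the shut guard. A finger pushing along +x meets it at guard about 0.5 rad; with the tip 12 mm above the panel it is home when the finger's front side is at box x = -5 mm (guard 0.9).
- lamp_hinge (a point): middle of this guard's hinge axis, which runs along box y at box x = +18, z = 51 mm (6 mm above the panel)
- lamp_bar (a point): centre of the roller bar on this guard's front (bar runs along box y); moves with the guard (shut: box x = -29, z = 65 mm; its front side at x = -34)
- lamp_bat_tip (a point): end of this box's toggle; moves with it (off: box x = -16.6, z = 74 mm; on: x = +4.6)
- plain_station: Other box, leave alone: grey box bolted down, 120 x 120 x 45 mm, flat panel top at z = 45; steel foot 146 mm wide in y. No lamp: flat black 22 mm square plate, 3 high, at x = +36, y = +40. Origin: centre of underside; +x points from the guard's free front edge to its hinge (away from the robot within 20 deg), z up. Toggle pivot at x = -6, y = 0, z = 45. The boxes differ only in this.
- plain_guard (a joint): black cap over the toggle, 46 mm wide, top at box z = 83, open below z = 62; along its front a steel roller bar, 10 mm thick, 39 long, that turns freely. 0 = shut, grows as the front swings up and back, stop 1.5 rad; a light spring always shuts it. An upright finger pushed level along +x at the bar, tip 8 to 17 mm above the panel, lifts it with 1 to 3 N: the bar rolls up the finger.
- plain_toggle (a joint): steel bat toggle, 31 mm long, 5 to 8 thick. 0 = off, leaning 0.35 rad to box -x; 0.7 = on, leaning 0.35 to +x (hinge side). Stiff: stays where left, has hard stops; 1 to 4 N moves it. Clears the shut guard. A finger pushing along +x meets it at guard about 0.5 rad; with the tip 12 mm above the panel it is home when the finger's front side is at box x = -5 mm (guard 0.9).
- plain_hinge (a point): middle of this guard's hinge axis, which runs along box y at box x = +18, z = 51 mm (6 mm above the panel)
- plain_bar (a point): centre of the roller bar on this guard's front (bar runs along box y); moves with the guard (shut: box x = -29, z = 65 mm; its front side at x = -34)
- plain_bat_tip (a point): end of this box's toggle; moves with it (off: box x = -16.6, z = 74 mm; on: x = +4.6)
- brown_vial: loose bystander: small brown vial with white cap, 23 mm across, 46 mm high; origin centre of underside
- stopper: loose bystander: black rubber stopper, 31 mm across, 28 mm high; origin centre of underside
- diluent_bottle: loose bystander: small white bottle, 35 mm across, 66 mm high; origin centre of underside
There are look-alikes about, which are no part of the job. Leave any green look-alike of the lamp_station alone.

How it is judged:
By the outcome, as a careful person would: the job done as asked, in the order asked, and still so for the second after the job is handed in, with the robot touching nothing.
It also fails if it takes over 34 s, if anything falls off the work surface, if the arm or the gripper's body presses on something with over 40 N, if the wrist force passes 120 N, or if a joint passes its speed limit or range.

## Working session

There is one attempt and no reset: what is moved stays moved. The work goes in short steps, Python scripts to look and compute and a tool call to move; the robot and the scene stay as the last step left them, time stands still between calls to the robot, and variables do not carry over. Pictures are saved under pics/ and viewed, about 8 in all and at most 12, crops included, and the job is handed in when it is done.

Besides the shell and the picture viewer there is one more tool, called as name(argument=value, ...) on one line, values as JSON. play_rows: Moves the arm, as the interface text tells. Its arguments: {"type":"object","properties":{"travel":{"type":"array","items":{"type":"array","items":{"type":"number"}}},"rotation":{"type":"array","items":{"type":"array","items":{"type":"number"}}},"grip":{"type":"array","items":{"type":"number"}}},"required":["travel","rotation","grip"]}

```bash
mkdir -p pics; cat > h.py <<'E'
import numpy as np, cv2
from bench import arm, optics, workorder
from scipy.spatial.transform import Rotation as Ro
def ray(o,u,v):
    K=o["camera_matrix"]; d=np.array([(u-K[0,2])/K[0,0],(v-K[1,2])/K[1,1]]); s=d.copy()
    for _ in range(20): s=d/(1+o["k1"]*(s@s))
    return np.array([s[0],s[1],1.])
def pose(o,st=None):
    if "R" in o: return np.array(o["R"]).T, -np.array(o["R"]).T@np.array(o["t"])
    H=np.array(o["hand_eye"]); Rt=Ro.from_quat(st["ee_rot"]).as_matrix()
    return Rt@H[:3,:3], Rt@H[:3,3]+np.array(st["position"])
def plane(o,u,v,z,st=None):
    R,c=pose(o,st); d=R@ray(o,u,v); return c+d*(z-c[2])/d[2]
def dep(o,u,v,st=None):
    R,c=pose(o,st); return c+R@ray(o,u,v)*o["depth"][int(v),int(u)]
E
python3 - <<'E'
from h import *
st=arm.read_state(); print(st, arm.grip_depth)
for n in ["scene","side","wrist"]:
    o=optics.get_image(n); cv2.imwrite(f"pics/{n}0.png",o["image"]); np.save(f"pics/{n}0.npy",o,allow_pickle=True)
    R,c=pose(o,st); print(n,c.round(),R[:,2].round(2),o["camera_matrix"][0,0],o["k1"])
E
```

```text
{'clock': 0.0, 'joints': array([-1.07838801e+00,  3.85562851e-01,  6.62548455e-03, -5.32768519e-04,
       -1.19400600e+00, -2.58563238e-01]), 'joint_vel': array([-8.39811897e-05,  9.10726831e-04, -6.93968594e-04, -7.48539799e-04,
        6.48610625e-04,  6.23825232e-04]), 'joint_efforts': array([ 1.40220487e-03, -3.92287695e+01,  1.88402510e+01,  4.18599889e+00,
       -4.50517211e-03,  8.22660212e-06]), 'position': array([ 144.67655114, -607.35742443,  203.71271024]), 'ee_rot': array([-1.16558639e-01,  9.93183201e-01,  1.08952353e-03, -1.63343014e-04]), 'contact_force': array([ 0.30932647,  0.24872726, -0.91377809]), 'wrist_torque': array([-0.016034  , -0.0160905 ,  0.01677291]), 'gripper_width': 85.59859824062913} 18.700000000000003
scene [237. 476. 723.] [ 0.39 -0.54 -0.75] 389.3468116351874 -0.0661367954716969
side [ 596. -813.  619.] [-0.02  0.83 -0.56] 435.9575091682043 0.033584259980025476
wrist [  76. -625.  374.] [ 0.28  0.07 -0.96] 299.40883607166035 -0.021469970996011525
```

View pics/scene0.png

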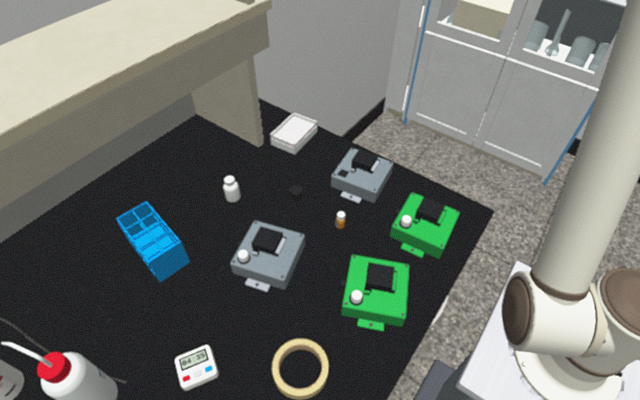

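View pics/side0.png

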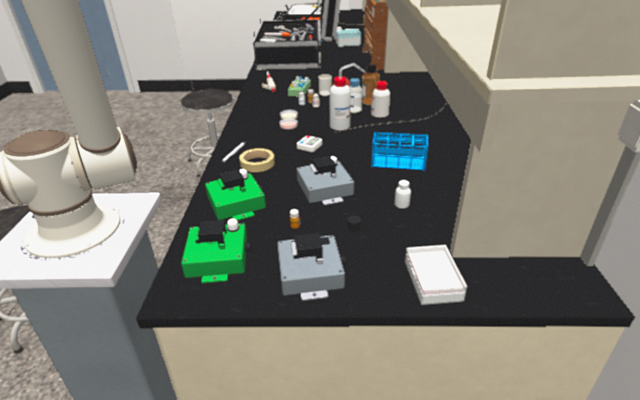

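Candidates:

| Box | Scene pixel | Side pixel |
|---|---|---|
| Grey box with white dome | (268,253) | (325,178) |
| Grey box with flat plate | (362,173) | (310,262) |
| Green look-alike | (425,222) | – |
| Green look-alike | (376,290) | – |

By the description, I choose the grey box with the dome. Next I measure it and check it in a crop.

```bash
python3 - <<'E'
from h import *
S={n:np.load(f"pics/{n}0.npy",allow_pickle=True).item() for n in ["scene","side"]}
boxes={"scene":(222,210,312,298),"side":(290,148,360,210)}
for n,o in S.items():
    x0,y0,x1,y1=boxes[n]; P=[]; C=[]
    for v in range(y0,y1):
        for u in range(x0,x1):
            if o["depth"][v,u]>0: P.append(dep(o,u,v)); C.append(o["image"][v,u])
    P=np.array(P); C=np.array(C).astype(int)
    m=(abs(P[:,2]-45)<5)
    r=cv2.minAreaRect(P[m][:,:2].astype(np.float32)); print(n,"panel z",np.median(P[m][:,2]),r, cv2.boxPoints(r).round(1).tolist())
    dk=(C.max(1)<70)&(P[:,2]>74)&(P[:,2]<95)
    print(" guard top",dk.sum(),np.median(P[dk],0).round(1),cv2.minAreaRect(P[dk][:,:2].astype(np.float32)))
    w=(C.min(1)>170)&(P[:,2]>50); print(" lamp",w.sum(),P[w].mean(0).round(1),P[w][:,2].max())
    foot=(abs(P[:,2])<12)&(C.min(1)>110); print(" foot",foot.sum(),P[foot].mean(0).round(1))
    # tall things
a=S["scene"]["image"][200:305,215:320]; b=S["side"]["image"][140:215,280:370]
cv2.imwrite("pics/crop1.png",np.hstack([cv2.resize(a,(400,400),interpolation=2),cv2.resize(b,(400,400),interpolation=2)]))
for n,u,v,z in [("scene",340,222,25),("side",295,220,25),("scene",296,190,28),("side",354,222,14),("scene",231,188,40),("side",403,195,40)]:
    print(n,u,v,plane(S[n],u,v,z).round(),dep(S[n],u,v).round())
E
```

```text
scene panel z 44.7243180536077 ((586.8485717773438, 169.43499755859375), (120.0295181274414, 119.0750961303711), 17.831565856933594) [[511.5, 207.6999969482422], [547.9000244140625, 94.4000015258789], [662.2000122070312, 131.10000610351562], [625.7000122070312, 244.5]]
 guard top 500 [582.4 172.4  82.7] ((584.7166137695312, 169.27297973632812), (48.87845230102539, 47.75341033935547), 18.9293155670166)
 lamp 122 [587.5 196.1  66.4] 71.50322710870739
 foot 203 [570.6 225.7   4.3]
side panel z 43.7259116099973 ((587.9548950195312, 119.61708068847656), (144.7905731201172, 232.63357543945312), 0.37980321049690247) [[514.7999877929688, 235.5], [516.2999877929688, 2.799999952316284], [661.0999755859375, 3.799999952316284], [659.5999755859375, 236.39999389648438]]
 guard top 217 [585.1 157.6  81.4] ((584.6823120117188, 164.1891632080078), (49.66710662841797, 48.962127685546875), 18.933334350585938)
 lamp 45 [583.3 177.5  66.6] 83.47867889809311
 foot 190 [588.3 196.8   2.5]
scene 340 222 [514.   8.  25.] [512.  11.  29.]
side 295 220 [520.  -9.  25.] [521. -13.  28.]
scene 296 190 [653.  -6.  28.] [653.  -5.  28.]
side 354 222 [656.  -4.  14.] [655. -23.  28.]
scene 231 188 [773.  91.  40.] [768.  95.  47.]
side 403 195 [777.  67.  40.] [777.  70.  38.]
```

View pics/crop1.png

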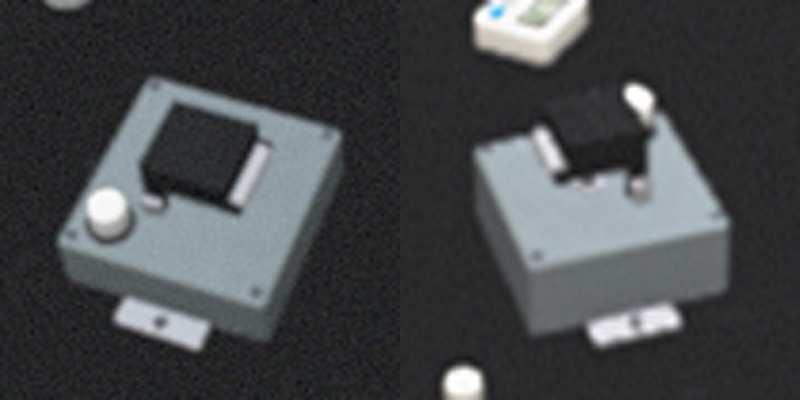

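Crop 1 confirms the choice. The grey box carries a white dome at scene ≈(243,256), and the roller bar at ≈(281,246) is on the robot side. Before moving I check the surroundings and work out the approach.

```bash
cat >> h.py <<'E'
YAW=np.deg2rad(17.9); CB=np.array([587,168.5])
def b2w(x,y,z,C=None,yaw=None):
    C=CB if C is None else C; yaw=YAW if yaw is None else yaw; c,s=np.cos(yaw),np.sin(yaw)
    return np.array([C[0]+c*x-s*y,C[1]+s*x+c*y,z])
def qt(yaw): # tool x at yaw+pi, y at yaw+90, z down
    c,s=np.cos(yaw),np.sin(yaw); return Ro.from_matrix(np.array([[-c,-s,0],[-s,c,0],[0,0,-1]]))
def step(p,yaw=None):
    st=arm.read_state(); yaw=YAW if yaw is None else yaw
    R=Ro.from_quat(st["ee_rot"]); d=R.inv().apply(np.array(p)-st["position"])/1000
    return "tool shift m",d.round(4),"rotvec",(R.inv()*qt(yaw)).as_rotvec().round(4)
E
python3 - <<'E'
from h import *
for n in ["scene","side"]:
    o=np.load(f"pics/{n}0.npy",allow_pickle=True).item()
    I=o["image"].astype(int); g=(I[...,1]>100)&(I[...,1]>1.6*I[...,2])&(I[...,1]>1.6*I[...,0])
    k,l,s,_=cv2.connectedComponentsWithStats(g.astype(np.uint8))
    for i in range(1,k):
        if s[i,4]>600:
            P=np.array([dep(o,u,v) for v,u in zip(*np.where(l==i)) if o["depth"][v,u]>0]); P=P[abs(P[:,2]-45)<5]
            print(n,"green",s[i],cv2.boxPoints(cv2.minAreaRect(P[:,:2].astype(np.float32))).round().tolist())
    # shelf: high points
    H=[]
    for v in range(0,400,8):
        for u in range(0,640,8):
            if o["depth"][v,u]>0:
                p=dep(o,u,v)
                if p[2]>150 and p[0]>300 and -500<p[1]<600: H.append(p)
    H=np.array(H); print(n,"high pts minx",H[:,0].min().round(), H[np.argsort(H[:,0])[:4]].round().tolist())
S=np.load("pics/scene0.npy",allow_pickle=True).item()
print("lamp px->z60",plane(S,243,256,60).round(1),"expected",b2w(36,40,60).round(1))
print("bar px z65", plane(S,281,246,65).round(1),"expected",b2w(-31,0,65).round(1))
print(arm.read_state()["position"])
for p in [(400,-330,230),(480,-80,220),b2w(-95,0,200)]: print(np.round(p),step(p))
E
```

```text
scene green [ 391  193   69   65 2101] [[292.0, -48.0], [304.0, -169.0], [423.0, -157.0], [411.0, -36.0]]
scene green [ 342  254   68   77 3097] [[281.0, 135.0], [332.0, 25.0], [441.0, 75.0], [391.0, 185.0]]
scene high pts minx 618.0 [[618.0, 561.0, 151.0], [620.0, 567.0, 163.0], [623.0, 553.0, 160.0], [626.0, 573.0, 167.0]]
side green [ 205  173   60   47 1743] [[283.0, 126.0], [334.0, 18.0], [442.0, 70.0], [391.0, 177.0]]
side green [ 181  223   64   60 2592] [[293.0, -56.0], [306.0, -175.0], [424.0, -162.0], [411.0, -42.0]]
side high pts minx 626.0 [[626.0, 544.0, 163.0], [652.0, 546.0, 162.0], [678.0, 576.0, 203.0], [839.0, 160.0, 374.0]]
lamp px->z60 [606.  220.3  60. ] expected [609.  217.6  60. ]
bar px z65 [558.5 158.2  65. ] expected [557.5 159.   65. ]
[ 144.71861116 -607.51346487  203.97349147]
[ 400 -330  230] ('tool shift m', array([-0.3126,  0.2109, -0.0257]), 'rotvec', array([ 0.0017, -0.    , -0.0787]))
[480 -80 220] ('tool shift m', array([-0.4483,  0.4356, -0.0153]), 'rotvec', array([ 0.0017, -0.    , -0.0787]))
[497. 139. 200.] ('tool shift m', array([-0.5153,  0.645 ,  0.005 ]), 'rotvec', array([ 0.0017, -0.    , -0.0787]))
```

play_rows(travel=[[-0.016, 0.011, -0.002], [-0.026, 0.017, -0.002], [-0.03, 0.02, -0.002], [-0.03, 0.02, -0.002], [-0.03, 0.02, -0.002], [-0.03, 0.02, -0.002], [-0.03, 0.02, -0.002], [-0.03, 0.02, -0.002], [-0.03, 0.02, -0.002], [-0.03, 0.02, 0], [-0.025, 0.02, 0], [-0.02, 0.015, 0]], rotation=[[0, 0, 0], [0, 0, 0], [0, 0, 0], [0, 0, 0], [0, 0, 0], [0, 0, 0], [0, 0, 0], [0, 0, 0], [0, 0, -0.02], [0, 0, -0.02], [0, 0, -0.02], [0, 0, -0.02]], grip=[0, 0, 0, 0, 0, 0, 0, 0, 0, 0, 0, 0])

```text
clock: 1.15
position: [409.6, -311.1, 222.7]
ee_rot: [-0.157, 0.988, 0.0, -0.0]
contact_force: [-0.0, 0.6, 0.2]
gripper_width: 0.0
```

```bash
python3 - <<'E'
from h import *
print(arm.read_state()["position"],step(b2w(-100,0,170)))
E
```

```text
[ 409.60086663 -311.05978131  222.65943676] ('tool shift m', array([-0.2177,  0.401 ,  0.0528]), 'rotvec', array([0.0004, 0.0001, 0.0037]))
```

play_rows(travel=[[-0.018, 0.0335, 0], [-0.018, 0.0335, 0], [-0.018, 0.0335, 0.004], [-0.018, 0.0335, 0.004], [-0.018, 0.0335, 0.004], [-0.018, 0.0335, 0.004], [-0.018, 0.0335, 0.006], [-0.018, 0.0335, 0.006], [-0.018, 0.0335, 0.006], [-0.018, 0.0335, 0.006], [-0.018, 0.0335, 0.006], [-0.018, 0.0325, 0.006]], rotation=[[0, 0, 0], [0, 0, 0], [0, 0, 0], [0, 0, 0], [0, 0, 0], [0, 0, 0], [0, 0, 0], [0, 0, 0], [0, 0, 0], [0, 0, 0], [0, 0, 0], [0, 0, 0]], grip=[0, 0, 0, 0, 0, 0, 0, 0, 0, 0, 0, 0])

```text
clock: 2.15
position: [489.9, 137.0, 170.5]
ee_rot: [-0.157, 0.988, 0.0, -0.0]
contact_force: [0.7, -1.0, -0.3]
gripper_width: 0.0
```

```bash
python3 - <<'E'
from h import *
import time
optics.get_image("side"); optics.get_image("side")
st=arm.read_state(); o=optics.get_image("wrist"); cv2.imwrite("pics/wrist1.png",o["image"]); o["st"]=st; np.save("pics/wrist1.npy",o,allow_pickle=True)
print(st["position"],st["clock"],step(b2w(-80,0,57)))
E
```

```text
[490.64680052 138.99177679 169.43958762] 2.25 ('tool shift m', array([-2.220e-02,  1.000e-04,  1.127e-01]), 'rotvec', array([-0.0004, -0.0019,  0.005 ]))
```

View pics/wrist1.png

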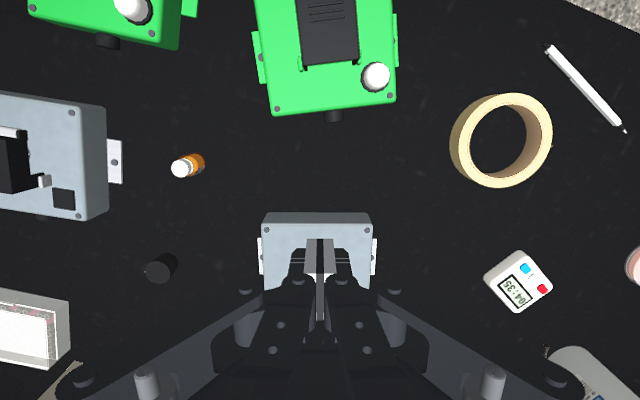

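The wrist view shows the lamp box at (318,250), partly behind the shut fingers. Its front corners are near (263,213) and (371,213), with the foot tabs at both sides. I measure the panel from here.

```bash
python3 - <<'E'
from h import *
o=np.load("pics/wrist1.npy",allow_pickle=True).item(); st=o["st"]
I=o["image"].astype(int)
P=[];Q=[]
for v in range(200,300):
    for u in range(245,395):
        if o["depth"][v,u]>0:
            p=dep(o,u,v,st); c=I[v,u]
            if abs(p[2]-45)<3 and c.min()>90: P.append((*p,u,v))
P=np.array(P); print(len(P),np.median(P[:,2]),P[:,3:].min(0),P[:,3:].max(0))
c,s=np.cos(YAW),np.sin(YAW); L=(P[:,:2]-CB)@np.array([[c,-s],[s,c]])  # local
print("local x range",np.percentile(L[:,0],[0,1,99,100]),"y",np.percentile(L[:,1],[0,1,99,100]))
# front edge: per-column min x ; sides: per x-bin y extremes
f=[]
for y in range(-54,55,4):
    m=abs(L[:,1]-y)<2
    if m.any(): f.append((y,L[m,0].min()))
f=np.array(f); print("front edge fit x0,slope",np.polyfit(f[:,1]*0+f[:,0],f[:,1],1), f[:,1].round(1))
e=[]
for x in range(-56,-20,4):
    m=abs(L[:,0]-x)<2
    if m.any(): e.append((x,L[m,1].min(),L[m,1].max()))
print(np.round(e,1).tolist())
# finger in camera: tcp projection and finger mid
R,cc=pose(o,st); X=R.T@(np.array(st["position"])-cc); x=X[:2]/X[2]; x=x*(1+o["k1"]*(x@x)); K=o["camera_matrix"]; print("tcp px",K[0,0]*x[0]+K[0,2],K[1,1]*x[1]+K[1,2])
E
```

```text
4285 45.769297855882144 [261. 222.] [372. 289.]
local x range [-59.33490388 -58.61982816  16.79056062  21.84371659] y [-62.46101201 -61.05501128  56.22707127  57.48903803]
front edge fit x0,slope [ 3.28205115e-03 -5.87425073e+01] [-59.1 -59.2 -59.  -59.3 -58.9 -59.2 -59.  -58.9 -58.2 -58.2 -58.6 -58.3
 -58.4 -58.7 -58.7 -58.5 -58.7 -58.7 -58.7 -58.8 -58.6 -58.6 -58.9 -58.7
 -58.4 -58.8 -58.5 -59. ]
[[-56.0, -61.1, 56.4], [-52.0, -61.2, 56.6], [-48.0, -61.5, 56.9], [-44.0, -61.7, 57.1], [-40.0, -62.2, 56.1], [-36.0, -62.3, 56.3], [-32.0, -61.2, 56.4], [-28.0, -61.4, 57.1], [-24.0, -61.7, 57.3]]
tcp px 321.0320839722836 231.99835089756047
```

```bash
sed -i 's/CB=np.array(\[587,168.5\])/CB=np.array([588.4,166.7])/' h.py; cat >> h.py <<'E'
def loc(p):
    c,s=np.cos(YAW),np.sin(YAW); return np.array([*((np.array(p)[:2]-CB)@np.array([[c,-s],[s,c]])),p[2]-45])
E
python3 - <<'E'
from h import *
print(loc(arm.read_state()["position"]),step(b2w(-80,0,57)))
E
```

```text
[-102.78229235    1.99450615  124.75329706] ('tool shift m', array([-0.023 , -0.0021,  0.1127]), 'rotvec', array([-0.0004, -0.0019,  0.005 ]))
```

play_rows(travel=[[-0.003, -0.002, 0.01], [-0.003, 0, 0.018], [-0.003, 0, 0.02], [-0.003, 0, 0.02], [-0.003, 0, 0.018], [-0.003, 0, 0.014], [-0.003, 0, 0.008], [-0.001, 0, 0.0047], [0, 0, 0], [0, 0, 0]], rotation=[[0, 0, 0.003], [0, 0, 0], [0, 0, 0], [0, 0, 0], [0, 0, 0], [0, 0, 0], [0, 0, 0], [0, 0, 0], [0, 0, 0], [0, 0, 0]], grip=[0, 0, 0, 0, 0, 0, 0, 0, 0, 0])

```text
clock: 3.13
position: [512.1, 139.4, 58.5]
ee_rot: [-0.154, 0.988, 0.0, 0.0]
contact_force: [-0.5, 0.4, -0.1]
gripper_width: 0.0
```

```bash
python3 - <<'E'
from h import *
st=arm.read_state(); print(loc(st["position"]),st["contact_force"],step(b2w(-80,0,57)))
o=optics.get_image("side"); a=o["image"][130:220,270:380]; p=optics.get_image("scene")["image"][195:305,205:325]
cv2.imwrite("pics/c2.png",np.hstack([cv2.resize(a,None,fx=4,fy=4,interpolation=2),cv2.resize(p,(360,360),interpolation=2)]))
E
```

```text
[-81.02191517  -2.49761513  13.49221745] [-0.53010953  0.40382082 -0.05797499] ('tool shift m', array([-0.001 ,  0.0025,  0.0015]), 'rotvec', array([ 0.    ,  0.0006, -0.0023]))
```

View pics/c2.png

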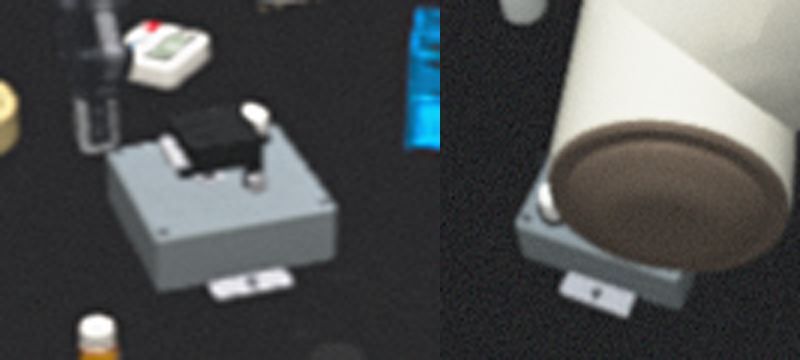

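The side crop shows the finger at crop (95,130), standing in front of the bar at crop (175,155). The guard is still shut. Next I advance to just short of the bar and centre in y.

play_rows(travel=[[-0.003, 0.002, 0.001], [-0.005, 0, 0], [-0.006, 0, 0], [-0.006, 0, 0], [-0.005, 0, 0], [-0.004, 0, 0], [-0.003, 0, 0], [-0.002, 0, 0], [0, 0, 0], [0, 0, 0]], rotation=[[0, 0, -0.002], [0, 0, 0], [0, 0, 0], [0, 0, 0], [0, 0, 0], [0, 0, 0], [0, 0, 0], [0, 0, 0], [0, 0, 0], [0, 0, 0]], grip=[0, 0, 0, 0, 0, 0, 0, 0, 0, 0])

```text
clock: 4.07
position: [543.4, 152.1, 57.0]
ee_rot: [-0.156, 0.988, -0.0, -0.0]
contact_force: [0.2, -0.8, -0.1]
gripper_width: 0.1
```

```bash
python3 - <<'E'
from h import *
for i in range(4):
    st=arm.read_state(); print(loc(st["position"]).round(2),st["contact_force"].round(2)); o=optics.get_image("wrist")
I=o["image"]; cv2.imwrite("pics/w2.png",cv2.resize(I[150:350,200:440],(720,600),interpolation=2)); o["st"]=st; np.save("pics/w2.npy",o,allow_pickle=True)
E
```

```text
[-47.34  -0.06  11.98] [ 0.2  -0.84 -0.14]
[-47.45  -0.06  12.03] [-0.54 -0.98 -0.21]
[-47.48  -0.05  12.07] [-0.88  0.11  0.24]
[-47.44  -0.06  12.12] [ 1.26 -0.03 -0.14]
```

View pics/w2.png

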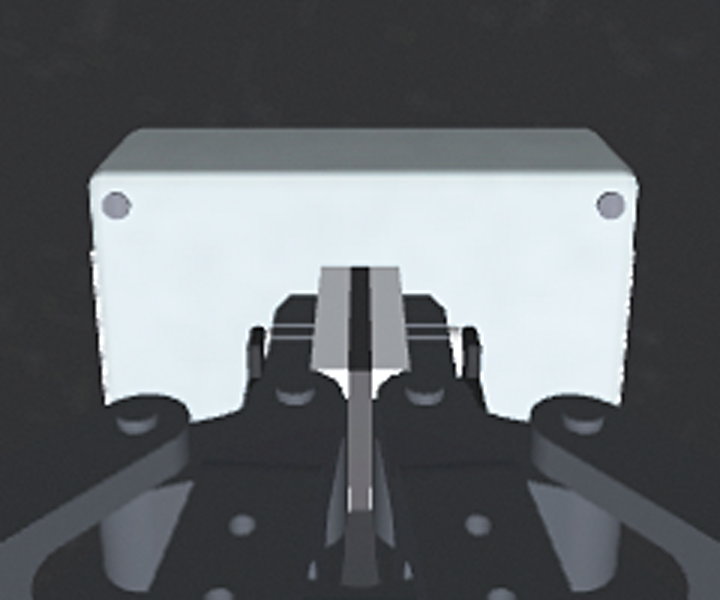

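The wrist crop shows the finger at crop u≈318–402 (centre 360). The guard's side walls are at 258 and 470 (centre 364), so the finger is centred to about 1 mm. Now I push.

play_rows(travel=[[-0.003, 0, 0], [-0.003, 0, 0], [-0.003, 0, 0], [-0.003, 0, 0], [-0.003, 0, 0], [0, 0, 0]], rotation=[[0, 0, 0], [0, 0, 0], [0, 0, 0], [0, 0, 0], [0, 0, 0], [0, 0, 0]], grip=[0, 0, 0, 0, 0, 0])

```text
clock: 4.77
position: [558.5, 157.1, 57.1]
ee_rot: [-0.156, 0.988, 0.0, 0.0]
contact_force: [-0.3, -0.0, 0.6]
gripper_width: -0.2
```

```bash
python3 - <<'E'
from h import *
for i in range(3):
    st=arm.read_state(); print(loc(st["position"]).round(2),st["contact_force"].round(2)); o=optics.get_image("side")
cv2.imwrite("pics/s3.png",cv2.resize(o["image"][130:220,270:380],None,fx=5,fy=5,interpolation=2))
E
```

```text
[-3.139e+01  2.000e-02  1.207e+01] [-0.34 -0.04  0.63]
[-31.87  -0.    11.97] [-0.88 -0.11  0.77]
[-3.215e+01 -2.000e-02  1.199e+01] [0.84 0.4  0.41]
```

View pics/s3.png

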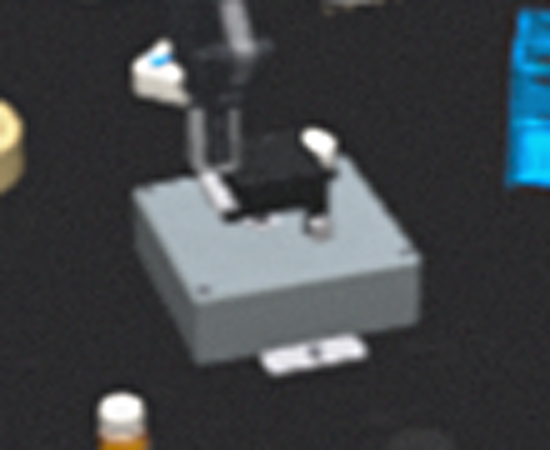

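The guard doesn't look lifted yet and the force is near zero, so I go a little farther.

play_rows(travel=[[-0.003, 0, 0], [-0.003, 0, 0], [-0.002, 0, 0], [0, 0, 0]], rotation=[[0, 0, 0], [0, 0, 0], [0, 0, 0], [0, 0, 0]], grip=[0, 0, 0, 0])

```text
clock: 5.25
position: [566.0, 159.5, 57.1]
ee_rot: [-0.156, 0.988, 0.0, 0.0]
contact_force: [-1.0, -0.2, -0.6]
gripper_width: 0.3
```

```bash
python3 - <<'E'
from h import *
F=[]
for i in range(4):
    st=arm.read_state(); F.append(st["contact_force"]); o=optics.get_image("side" if i<3 else "wrist")
    if i==2: s=o
print(loc(st["position"]).round(2),np.round(F,2).tolist(),st["clock"])
a=cv2.resize(s["image"][145:205,285:355],(466,400),interpolation=2); b=cv2.resize(o["image"][200:320,270:370],(333,400),interpolation=2)
cv2.imwrite("pics/s4.png",np.hstack([a,b]))
E
```

```text
[-24.27  -0.    12.03] [[-0.95, -0.17, -0.6], [-0.0, 0.87, 0.2], [-0.4, 0.19, -0.32], [0.57, -0.3, -0.54]] 5.4
```

View pics/s4.png

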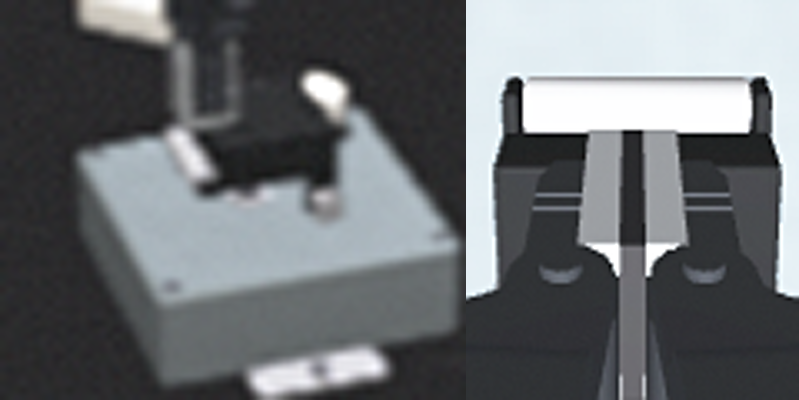

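The side and wrist crops both show the finger end above the guard: it sits past the bar at crop (210,125), and the bar at wrist crop rows 78–130 is in front of it. So the fingers seem to end higher than the stated TCP. I stop and measure the real tip before going on.

```bash
python3 - <<'E'
from h import *
o=np.load("pics/w2.npy",allow_pickle=True).item(); st=o["st"]
R=Ro.from_quat(st["ee_rot"])
for u,v in [(312,240),(312,245),(312,255),(312,265),(328,242),(320,300)]:
    p=dep(o,u,v,st); print(u,v,o["depth"][v,u],"world",p.round(1),"tool",R.inv().apply(p-st["position"]).round(1))
S=optics.get_image("side"); st=arm.read_state(); Rc,c=pose(S)
def px(X):
    Y=np.array(S["R"])@X+S["t"]; x=Y[:2]/Y[2]; x=x*(1+S["k1"]*(x@x)); K=S["camera_matrix"]; return K[:2,:2]@x+K[:2,2]
print("tcp side px",px(np.array(st["position"])),"+13",px(np.array(st["position"])+[0,0,13]),"+30",px(np.array(st["position"])+[0,0,30]),st["position"],st["gripper_width"])
for x in range(305,328,2):
    for y in (160,163): 
        q=dep(S,x,y); print((x,y),q.round(),loc(q).round(),S["image"][y,x])
E
```

```text
312 240 148.94122 world [535.6 144.7  90.2] tool [  9.6  -4.6 -33.1]
312 245 143.17813 world [535.5 144.8  96.2] tool [  9.7  -4.5 -39.1]
312 255 132.23337 world [534.9 144.9 107.5] tool [ 10.1  -4.2 -50.4]
312 265 124.35567 world [535.2 145.2 115.8] tool [  9.8  -4.  -58.7]
328 242 146.38551 world [533.1 152.2  92.9] tool [  9.7   3.2 -35.7]
320 300 121.45988 world [545.9 152.2 122.5] tool [ -2.5  -0.7 -65.3]
tcp side px [315.42108781 170.77795234] +13 [315.29427555 166.36064436] +30 [315.12589946 160.49574749] [565.24499551 159.20193666  57.08447738] 0.19298807107133883
(305, 160) [530. 325.  -1.] [ -7. 168. -46.] [42 41 43]
(305, 163) [531. 306.  -1.] [-12. 150. -46.] [41 37 39]
(307, 160) [536. 325.  -2.] [ -1. 167. -47.] [42 42 42]
(307, 163) [537. 309.  -3.] [ -6. 151. -48.] [39 37 39]
(309, 160) [542. 324.  -1.] [  4. 164. -46.] [48 46 46]
(309, 163) [543. 302.   1.] [ -2. 143. -44.] [45 42 42]
(311, 160) [555. 152.  93.] [-36.  -4.  48.] [104 103 102]
(311, 163) [549. 302.   1.] [  4. 141. -44.] [100  97  97]
(313, 160) [560. 150.  94.] [-32.  -7.  49.] [110 109 107]
(313, 163) [560. 151.  84.] [-32.  -6.  39.] [133 132 130]
(315, 160) [565. 144.  97.] [-29. -15.  52.] [50 46 45]
(315, 163) [565. 152.  84.] [-27.  -7.  39.] [130 129 128]
(317, 160) [570. 147.  95.] [-23. -13.  50.] [56 52 51]
(317, 163) [570. 156.  82.] [-21.  -5.  37.] [116 114 113]
(319, 160) [575. 156.  90.] [-16.  -6.  45.] [84 85 82]
(319, 163) [575. 155.  82.] [-16.  -7.  37.] [87 87 86]
(321, 160) [580. 170.  82.] [-7.  6. 37.] [66 64 61]
(321, 163) [580. 158.  81.] [-11.  -6.  36.] [52 51 50]
(323, 160) [585. 170.  82.] [-2.  5. 37.] [55 55 54]
(323, 163) [585. 156.  81.] [-6. -9. 36.] [56 53 54]
(325, 160) [590. 169.  83.] [ 3.  2. 38.] [54 51 50]
(325, 163) [590. 154.  82.] [ -2. -13.  37.] [56 54 52]
(327, 160) [595. 169.  83.] [ 7. -0. 38.] [55 52 51]
(327, 163) [595. 155.  81.] [  3. -13.  36.] [55 52 51]
```

The finger's robot-facing side is at tool x≈+10, as expected for a 22 mm pad. Its end, though, is at about tool z −30, so the real tip is roughly 30 mm short of the TCP. I back out and measure that precisely from the side view.

play_rows(travel=[[0.004, 0, 0], [0.006, 0, 0], [0.008, 0, 0], [0.008, 0, 0], [0.008, 0, 0], [0.008, 0, 0], [0.008, 0, 0], [0.005, 0, 0], [0.003, 0, 0], [0, 0, 0], [0, 0, 0]], rotation=[[0, 0, 0], [0, 0, 0], [0, 0, 0], [0, 0, 0], [0, 0, 0], [0, 0, 0], [0, 0, 0], [0, 0, 0], [0, 0, 0], [0, 0, 0], [0, 0, 0]], grip=[0, 0, 0, 0, 0, 0, 0, 0, 0, 0, 0])

```text
clock: 6.42
position: [510.4, 141.6, 57.3]
ee_rot: [-0.156, 0.988, 0.0, 0.0]
contact_force: [0.2, -0.3, 0.9]
gripper_width: -0.1
```

```bash
python3 - <<'E'
from h import *
st=arm.read_state(); S=optics.get_image("side"); print(loc(st["position"]),st["position"],st["gripper_width"])
# side depth points near tool
P=[]
for v in range(120,190):
    for u in range(270,315):
        if S["depth"][v,u]>0:
            p=dep(S,u,v); l=loc(p)
            if abs(l[0]+82)<30 and abs(l[1])<25 and l[2]>-20: P.append((u,v,*l))
P=np.array(P); print(len(P))
for v in sorted(set(P[:,1])):
    q=P[P[:,1]==v]; print(int(v),"u",q[:,0].min(),q[:,0].max(),"lx",q[:,2].min().round(1),q[:,2].max().round(1),"ly",np.median(q[:,3]).round(1),"h",q[:,4].min().round(1),q[:,4].max().round(1)) if v>150 else 0
W=optics.get_image("wrist"); R=Ro.from_quat(st["ee_rot"]); T=[]
for v in range(225,262):
    for u in range(300,342):
        if W["depth"][v,u]>0: 
            t=R.inv().apply(dep(W,u,v,st)-st["position"])
            if t[2]<-8: T.append((u,v,*t))
T=np.array(T)
for v in range(230,262,2):
    q=T[T[:,1]==v]
    if len(q): print(v,q[:,0].min(),q[:,0].max(),"tool z",q[:,4].min().round(1),q[:,4].max().round(1),"y",q[:,3].min().round(1),q[:,3].max().round(1),"x",np.median(q[:,2]).round(1))
E
```

```text
[-8.19454226e+01  5.29337297e-02  1.22969613e+01] [510.40492487 141.5639035   57.29696134] -0.08345306561217158
376
151 u 287.0 289.0 lx -95.1 -94.0 ly -11.6 h 78.6 91.6
152 u 288.0 289.0 lx -95.1 -94.7 ly -15.3 h 83.8 88.4
153 u 288.0 288.0 lx -94.7 -94.7 ly -8.1 h 79.8 79.8
154 u 288.0 288.0 lx -94.7 -94.7 ly -7.0 h 76.5 76.5
155 u 288.0 297.0 lx -94.2 -72.2 ly -9.9 h 69.6 76.0
156 u 288.0 297.0 lx -94.3 -72.8 ly -11.6 h 67.8 74.8
157 u 288.0 297.0 lx -93.4 -72.5 ly -10.2 h 63.8 71.1
158 u 288.0 297.0 lx -94.3 -72.5 ly -11.8 h 61.1 68.3
159 u 288.0 297.0 lx -95.2 -72.7 ly -12.8 h 58.3 65.8
160 u 288.0 297.0 lx -93.9 -72.9 ly -11.4 h 55.6 62.6
161 u 288.0 297.0 lx -93.7 -73.5 ly -13.5 h 51.7 60.6
162 u 288.0 297.0 lx -94.1 -73.7 ly -12.3 h 49.7 58.3
163 u 288.0 297.0 lx -94.1 -73.7 ly -12.2 h 45.4 55.1
164 u 288.0 297.0 lx -94.2 -73.7 ly -11.2 h 43.3 51.5
165 u 289.0 297.0 lx -93.7 -74.1 ly -11.7 h 43.0 48.4
166 u 289.0 297.0 lx -93.8 -74.0 ly -7.3 h 38.2 44.3
167 u 290.0 294.0 lx -92.6 -82.0 ly -7.9 h 38.7 41.6
173 u 300.0 301.0 lx -59.3 -57.2 ly 23.6 h -1.4 -0.6
174 u 300.0 303.0 
[... 614 characters left out ...]
-16.0 -9.9
186 u 303.0 304.0 lx -62.0 -61.8 ly -16.2 h -19.6 -13.9
187 u 304.0 304.0 lx -62.0 -62.0 ly -21.5 h -16.6 -16.6
240 307.0 332.0 tool z -34.7 -32.0 y -7.2 5.3 x 9.7
242 306.0 333.0 tool z -36.6 -34.3 y -7.5 5.8 x 9.7
244 306.0 333.0 tool z -39.1 -37.1 y -7.4 5.6 x 9.6
246 306.0 333.0 tool z -41.3 -38.9 y -7.3 5.5 x 9.7
248 300.0 341.0 tool z -43.6 -33.2 y -10.6 9.7 x 9.4
250 300.0 341.0 tool z -45.6 -35.6 y -10.4 9.7 x 9.5
252 300.0 341.0 tool z -47.6 -37.9 y -10.3 9.5 x 9.6
254 300.0 341.0 tool z -49.6 -40.3 y -10.2 9.3 x 9.4
256 300.0 341.0 tool z -51.5 -41.8 y -10.0 9.2 x 9.6
258 300.0 341.0 tool z -53.2 -43.5 y -10.0 9.1 x 9.4
260 300.0 341.0 tool z -55.4 -45.7 y -9.9 9.0 x 9.5
```

Side view: the tip is about 39–41 mm above the panel. Wrist view: 42–43 mm. With no contact it also cleared the guard top at 38 mm. The pads themselves look full length, so the real tip sits about 28 mm behind the reported TCP. I lower by 28 mm, clear of the box front, and recheck.

play_rows(travel=[[0, 0, 0.004], [0, 0, 0.006], [0, 0, 0.007], [0, 0, 0.006], [0, 0, 0.004], [0, 0, 0.001], [0, 0, 0], [0, 0, 0]], rotation=[[0, 0, 0], [0, 0, 0], [0, 0, 0], [0, 0, 0], [0, 0, 0], [0, 0, 0], [0, 0, 0], [0, 0, 0]], grip=[0, 0, 0, 0, 0, 0, 0, 0])

```text
clock: 7.18
position: [510.3, 141.5, 29.1]
ee_rot: [-0.156, 0.988, -0.0, 0.0]
contact_force: [0.6, 0.8, -0.3]
gripper_width: -0.2
```

```bash
python3 - <<'E'
from h import *
st=arm.read_state(); S=optics.get_image("side"); print(loc(st["position"]).round(2),st["contact_force"].round(2))
for v in range(164,190):
    q=[]
    for u in range(280,300):
        if S["depth"][v,u]>0:
            l=loc(dep(S,u,v))
            if abs(l[0]+82)<16 and abs(l[1])<25 and l[2]>-30: q.append((u,*l))
    if q: q=np.array(q); print(v,q[:,0].min(),q[:,0].max(),"lx",q[:,1].min().round(1),q[:,1].max().round(1),"ly",np.median(q[:,2]).round(1),"h",q[:,3].min().round(1),np.median(q[:,3]).round(1))
E
```

```text
[-8.204e+01 -1.000e-02 -1.591e+01] [ 0.62  0.77 -0.32]
164 288.0 289.0 lx -95.3 -94.2 ly -5.2 h 43.2 47.8
165 288.0 297.0 lx -94.0 -74.4 ly -7.2 h 39.3 44.4
166 288.0 297.0 lx -94.7 -74.2 ly -12.7 h 37.6 44.1
167 288.0 297.0 lx -94.9 -73.6 ly -9.8 h 32.9 40.4
168 289.0 297.0 lx -93.3 -74.7 ly -11.7 h 34.2 37.6
169 289.0 297.0 lx -94.3 -74.5 ly -13.4 h 31.1 35.9
170 289.0 297.0 lx -94.3 -76.1 ly -14.2 h 30.0 32.1
171 289.0 297.0 lx -93.6 -75.8 ly -12.3 h 24.9 29.5
172 289.0 298.0 lx -94.4 -71.3 ly -12.1 h 19.5 26.4
173 289.0 298.0 lx -94.4 -72.5 ly -12.5 h 19.4 24.0
174 289.0 298.0 lx -94.0 -73.2 ly -12.9 h 16.0 20.8
175 290.0 298.0 lx -92.7 -72.6 ly -13.0 h 12.9 17.4
176 290.0 297.0 lx -93.6 -76.0 ly -7.3 h 10.2 12.6
177 291.0 293.0 lx -91.0 -85.4 ly -5.7 h 8.4 9.3
```

Tip now at 11–12 mm above the panel. I advance up to the bar and lift.

play_rows(travel=[[-0.004, 0, 0], [-0.006, 0, 0], [-0.007, 0, 0], [-0.007, 0, 0], [-0.006, 0, 0], [-0.005, 0, 0], [-0.004, 0, 0], [-0.004, 0, 0], [-0.003, 0, 0], [-0.003, 0, 0], [-0.003, 0, 0], [0, 0, 0]], rotation=[[0, 0, 0], [0, 0, 0], [0, 0, 0], [0, 0, 0], [0, 0, 0], [0, 0, 0], [0, 0, 0], [0, 0, 0], [0, 0, 0], [0, 0, 0], [0, 0, 0], [0, 0, 0]], grip=[0, 0, 0, 0, 0, 0, 0, 0, 0, 0, 0, 0])

```text
clock: 8.23
position: [559.9, 157.5, 29.1]
ee_rot: [-0.156, 0.988, -0.0, -0.0]
contact_force: [-1.4, 0.4, 0.3]
gripper_width: 0.1
```

```bash
python3 - <<'E'
from h import *
F=[]
for i in range(4):
    st=arm.read_state(); F.append(st["contact_force"]); o=optics.get_image("side" if i<3 else "wrist")
    if i==2: s=o
print(loc(st["position"]).round(2),np.mean(F,0).round(2),st["clock"])
a=cv2.resize(s["image"][145:205,285:355],(466,400),interpolation=2); b=cv2.resize(o["image"][200:320,270:370],(333,400),interpolation=2)
cv2.imwrite("pics/s5.png",np.hstack([a,b]))
E
```

```text
[-30.04   0.   -15.82] [-0.94  0.07 -0.02] 8.3833
```

View pics/s5.png

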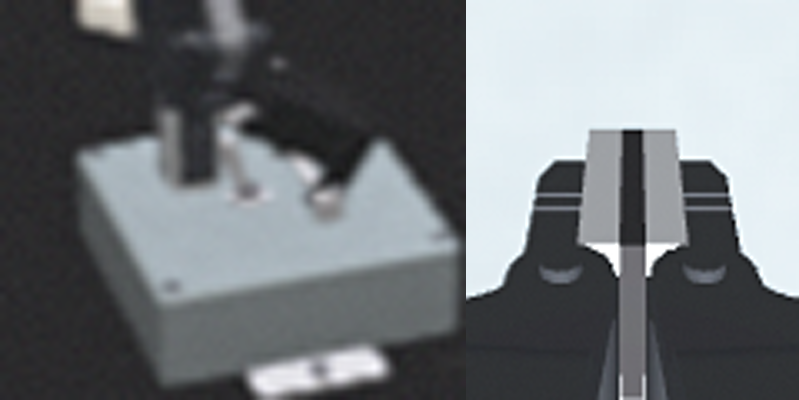

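The guard is lifting (side crop: cap tilted at (300,120)). The toggle stands just ahead of the finger at crop (235,165). I keep pushing to the home position.

play_rows(travel=[[-0.002, 0, 0], [-0.002, 0, 0], [-0.002, 0, 0], [-0.002, 0, 0], [-0.002, 0, 0], [-0.002, 0, 0], [0, 0, 0]], rotation=[[0, 0, 0], [0, 0, 0], [0, 0, 0], [0, 0, 0], [0, 0, 0], [0, 0, 0], [0, 0, 0]], grip=[0, 0, 0, 0, 0, 0, 0])

```text
clock: 9.02
position: [571.4, 161.1, 29.2]
ee_rot: [-0.156, 0.988, -0.0, -0.0]
contact_force: [-3.0, -1.8, 2.9]
gripper_width: -0.1
```

play_rows(travel=[[-0.001, 0, 0], [0, 0, 0]], rotation=[[0, 0, 0], [0, 0, 0]], grip=[0, 0])

```text
clock: 9.18
position: [572.2, 161.4, 29.1]
ee_rot: [-0.156, 0.988, -0.0, 0.0]
contact_force: [-3.7, -0.9, 2.4]
gripper_width: -0.1
```

play_rows(travel=[[-0.001, 0, 0], [0, 0, 0]], rotation=[[0, 0, 0], [0, 0, 0]], grip=[0, 0])

```text
clock: 9.35
position: [573.2, 161.7, 29.1]
ee_rot: [-0.156, 0.988, -0.0, 0.0]
contact_force: [-2.6, -1.5, 2.5]
gripper_width: 0.1
```

```bash
python3 - <<'E'
from h import *
F=[]
for i in range(3):
    st=arm.read_state(); F.append(st["contact_force"]); o=optics.get_image("side")
print(loc(st["position"]).round(2),np.mean(F,0).round(2),st["clock"])
cv2.imwrite("pics/s6.png",cv2.resize(o["image"][145:205,285:355],(466,400),interpolation=2))
E
```

```text
[-16.08  -0.05 -15.91] [-2.99 -1.6   2.28] 9.45
```

At the nominal home point the force is still a moving-toggle level (about 3.4 N). I step on in 1 mm moves until the hard stop shows.

play_rows(travel=[[-0.001, 0, 0], [0, 0, 0]], rotation=[[0, 0, 0], [0, 0, 0]], grip=[0, 0])

```text
clock: 9.67
position: [573.6, 161.8, 29.0]
ee_rot: [-0.156, 0.988, -0.0, -0.0]
contact_force: [-4.3, -2.0, 3.6]
gripper_width: 0.0
```

play_rows(travel=[[-0.001, 0, 0], [0, 0, 0]], rotation=[[0, 0, 0], [0, 0, 0]], grip=[0, 0])

```text
clock: 9.83
position: [573.7, 161.8, 29.0]
ee_rot: [-0.156, 0.988, -0.0, -0.001]
contact_force: [-6.5, -1.0, 4.9]
gripper_width: -0.4
```

play_rows(travel=[[-0.001, 0, 0], [-0.001, 0, 0], [0, 0, 0]], rotation=[[0, 0, 0], [0, 0, 0], [0, 0, 0]], grip=[0, 0, 0])

```text
clock: 10.08
position: [573.8, 161.8, 28.9]
ee_rot: [-0.155, 0.988, -0.001, -0.003]
contact_force: [-9.9, -1.6, 8.4]
gripper_width: -0.2
```

```bash
python3 - <<'E'
from h import *
st=arm.read_state(); o=optics.get_image("side")
print(loc(st["position"]).round(2),st["contact_force"].round(2),st["clock"])
cv2.imwrite("pics/s7.png",cv2.resize(o["image"][145:205,285:355],(466,400),interpolation=2))
E
```

```text
[-15.36  -0.17 -16.06] [-9.94 -1.64  8.43] 10.0833
```

View pics/s7.png

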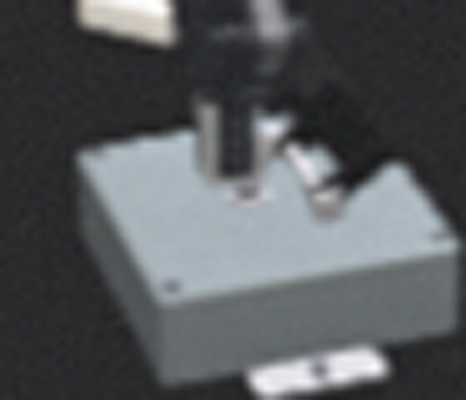

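The hard stop is confirmed: the tip stays at x ≈ −15.4 (front ≈ −5) while the force climbs to 10 N. The side crop shows the guard well up and the finger on the toggle. Now I draw the finger straight out.

play_rows(travel=[[0.004, 0, 0], [0.005, 0, 0], [0.006, 0, 0], [0.007, 0, 0], [0.007, 0, 0], [0.007, 0, 0], [0.008, 0, 0], [0.009, 0, 0], [0.009, 0, 0], [0.008, 0, 0], [0.006, 0, 0], [0.003, 0, 0]], rotation=[[0, 0, 0], [0, 0, 0], [0, 0, 0], [0, 0, 0], [0, 0, 0], [0, 0, 0], [0, 0, 0], [0, 0, 0], [0, 0, 0], [0, 0, 0], [0, 0, 0], [0, 0, 0]], grip=[0, 0, 0, 0, 0, 0, 0, 0, 0, 0, 0, 0])

```text
clock: 11.13
position: [500.6, 138.3, 29.2]
ee_rot: [-0.156, 0.988, -0.0, -0.0]
contact_force: [-0.9, -0.0, -0.2]
gripper_width: -0.1
```

play_rows(travel=[[0.006, 0, 0], [0.006, 0, -0.01], [0.003, 0, -0.02], [0, 0, -0.03], [0, 0, -0.03], [0, 0, -0.02], [0, 0, -0.01], [0, 0, 0], [0, 0, 0]], rotation=[[0, 0, 0], [0, 0, 0], [0, 0, 0], [0, 0, 0], [0, 0, 0], [0, 0, 0], [0, 0, 0], [0, 0, 0], [0, 0, 0]], grip=[0, 0, 0, 0, 0, 0, 0, 0, 0])

```text
clock: 11.88
position: [486.8, 133.9, 148.9]
ee_rot: [-0.156, 0.988, 0.0, -0.0]
contact_force: [0.0, -0.4, -0.0]
gripper_width: 0.1
```

```bash
python3 - <<'E'
from h import *
st=arm.read_state(); o=optics.get_image("side"); I=o["image"]
print(loc(st["position"]).round(2),st["contact_force"].round(2),st["clock"])
a=cv2.resize(I[145:205,285:355],(466,400),interpolation=2); b=cv2.resize(I[150:310,170:450],(700,400)[:2],interpolation=2)
o0=np.load("pics/side0.npy",allow_pickle=True).item()["image"]
b=cv2.resize(I[150:310,170:450],(330,189)); c=cv2.resize(o0[150:310,170:450],(330,189))
cv2.imwrite("pics/s8.png",np.hstack([a,np.vstack([b,c,np.zeros((22,330,3),np.uint8)])]))
d=cv2.absdiff(I,o0).max(2); d=(cv2.medianBlur(d,3)>40).astype(np.uint8); k,l,s,_=cv2.connectedComponentsWithStats(d); print([x.tolist() for x in s[1:] if x[4]>8])
E
```

```text
[-1.0674e+02  2.0000e-02  1.0389e+02] [ 0.   -0.43 -0.01] 11.8833
[[7, 0, 40, 86, 987], [47, 0, 39, 90, 1783], [219, 0, 76, 70, 2592], [263, 71, 13, 21, 134], [9, 81, 52, 60, 991], [275, 92, 15, 44, 319], [67, 127, 70, 54, 1566], [61, 128, 4, 4, 11], [0, 151, 22, 38, 476], [21, 155, 62, 55, 2692], [115, 181, 5, 4, 11], [0, 183, 14, 21, 79]]
```

View pics/s8.png

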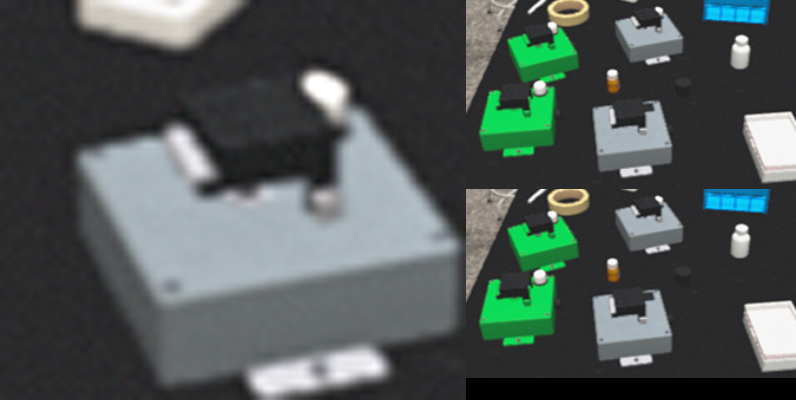

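The crop shows the guard shut, with the bar at crop (190,155) and the cap at (260,115). The scene differences from the start picture are all the arm. I hand in.

```bash
python3 -c "
from bench import workorder; print(workorder.job_done())"
```

```text
the job is handed in; nothing more can be done
None
```

The grey box with the dome lamp was switched on and its guard dropped shut again; I handed the job in at 11.9 s of robot time.

**What I did:** I raised the guard with the shut fingers and pushed the toggle toward the hinge to its hard stop. There the tip stayed at box x ≈ −15 (finger front ≈ −5 mm) while the force rose to about 13 N. I then drew the finger straight out and lifted it clear.

**Last checks:** The side picture shows the guard shut. Compared with the start picture, only the arm had changed, so the other box, the green look-alikes and the loose things look undisturbed. The contact force was about 0 N, with the arm clear of everything.

**What disagreed:**
- **Tip height:** The fingers really end about 28 mm short of the reported tool point. My first push therefore passed just over the guard without noticeable force. I backed out, measured the tip in two views, lowered it 28 mm and repeated the push.
- **Box position:** The cameras differed by about 2–5 mm on where the box stood, so I used the wrist view, shaded slightly toward the scene camera.
- **Toggle:** It is hidden under the shut guard, so "on" rests on the finger position and the hard-stop force, not on seeing it.

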